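Hang the lipped punch bin on its bench rail

TASK

Of the two steel caddies with wooden handles, take the one that has a hooked lip at the top of its back, and hang it on the rail of the bench stand: with its foot swung out towards the robot, hook the lip over the round top rail, then swing it down so that it hangs flat, its back along the lower bar and its foot plate tucked under that bar. Leave the plain caddy standing where it is.

Things in the scene. Friction and masses are not known exactly. Their poses are not given: they have to be found in the camera images.
- bin: Lipped bin to hang: loose steel box 60 (x) by 90 (y) mm, about 0.35 kg, starting upright, lip away from the robot. Origin: centre of underside, z up, lip to +x. Wooden handle bar, 14 by 14 mm, 84 long along y, centre x=0 z=130 mm, on thin end strips; free below it down to z=60: pinch across x. Back plate to z=100, rear face x=30; behind it the 4 mm floor runs on as a foot plate to x=46.
- bin_lip (a point): On the bin (its axes): middle of the lip's flat underside, at x=42 z=96 mm in the bin's frame; here the rail should lie. Lip 74 mm wide, 4 thick; clear gap 24 mm from back plate to its return, which drops 18 mm, flared 20 degrees backwards (tip x=64). The foot plate's top is 92 mm below. To clear the stand's lower bar the bin comes tilted some 25 degrees, foot to -x (upright it would land on it).
- rail_top (a point): Middle of the top line of the fixed stand's rail, 144 mm above the bench: round steel bar, 8 mm thick, along y, free 218 mm between 16 mm posts that end 2 mm above it. z up; -x is the side, towards the robot, where the bin hangs. Lower bar parallel to it: front face at x=-12 mm, 6 thick, from 63 to 83 mm below this point. Base plate 12 mm high, x -65 to 85 mm, y -135 to 135.
- caddy: Plain caddy, loose, to be left alone: the same steel box, wooden handle and height (60 by 90 by 137 mm), but a low back (60 mm high), no lip, no foot plate. Origin: centre of underside, z up. Bin and caddy stand side by side, either one on the left.
Things that resemble listed ones, but are neither listed nor needed, are in the scene too. Leave any green or yellow look-alike of the bin alone.

How it is judged:
At the end, for the whole second after the job is handed in: The bin hangs at rest on the stand: the middle of its lip lies within 14 mm across and 8 mm in height of the rail's top line and within 75 mm of the rail's middle along it, the bin is upright within 12 degrees and its back is parallel to the rail within 17 degrees (x of bin_lip in the frame of rail_top between -0.014 and 0.014 m and z of bin_lip in the frame of rail_top between -0.008 and 0.008 m and y of bin_lip in the frame of rail_top between -0.075 and 0.075 m and angle between bin's own z axis and vertical below 0.21 rad and angle between the x axis of bin and the x axis of rail_top, either way round below 0.3 rad and linear speed of bin below 0.03 m/s and angular speed of bin below 0.3 rad/s); the robot touches nothing.
It fails at once if the plain caddy is moved more than 30 mm or tipped over (distance of caddy from where it was at the start of the episode above 0.03 m or angle between caddy's own z axis and vertical above 0.5 rad).
It also fails if it takes over 35 s, if anything falls off the work surface, if the arm or the gripper's body presses on something with over 40 N, if the wrist force passes 120 N, or if a joint passes its speed limit or range.

ROBOT

A 6-joint arm with a two-finger parallel gripper is mounted at the origin on the work surface. World frame = base frame: x ahead of the robot, y to its left, z up, the work surface at z = 0. Lengths are in m, angles in rad, forces in N, time in s.
With the tool pointing down it reaches from about 0.375 to 0.925 m from the base axis. Payload 5.7 kg.
Tool frame: the origin (TCP) lies on the centre line of the jaws, within the pads' length; the fingertips stand 8 mm ahead of it and the grasp point (between the pads) lies 11 mm behind it; z points along the fingers, x is the direction in which the jaws open and shut, and the axes are right-handed (so a half turn about z gives the same grasp; the last joint's range is limited). The gripper opens to 88 mm and grips with 3 to 60 N. Pads are 20 mm wide; open, the fingers measure 115 mm over their backs; the gripper's body (75 mm by 178 mm) begins 61 mm behind the grasp point.
Start: joints at [1.11, 0.359, 1.51, -0, 1.272, -0.115], TCP at [0.203, 0.564, 0.231] pointing down, gripper open.
Joint ranges: [-2.97, 2.97], [-1.01, 2.36], [0.21, 2.38], [-0.96, 4.11], [0.2, 2.71], [-2.98, 2.98]. Speed limits (rad/s): [2.39, 2.39, 3.14, 3.14, 3.14, 3.14].

INTERFACE

Orientations are given as a unit quaternion [x, y, z, w].
In Python, from plant import bot, cams gives the robot as it stands.
- The arm moves only by the shell command python3 -m handwheel 'ROWS' [FORCE]. ROWS is JSON, one flat list of numbers, 5 for each row, row after row: the shift along the tool's x, y, z in cm, then the turn about the tool's z in rad, then the closure in counts, from 0 (fully open) to 255 (shut). In form: [tx, ty, tz, twist, fingers, tx, ty, tz, twist, fingers, ...]. A call has exactly 10 rows; each row shifts and turns the pose as measured when the row begins, along the tool's axes as they then stand; what a row does not reach is not made up. A row lasts 1/10 s, in which the tool goes at most 50 mm and 8.59 degrees, less where a joint would pass 70% of its speed; a pose out of reach is approached as far as the arm can. A call with a gripper value outside its range is refused whole. The fingers move at their own pace and stop on an object; FORCE is the grip in N (left out, the last holds). Time passes only in rows, so rows that do not move let the fingers close, or fill a call up. It gives the time, the measured TCP pose, the force and the opening at its end, in the units of the state.
- bot.state(): the state, without advancing time (a new reading comes with each control period).
- cams.get_image(name): name is "side" or "top"; returns the picture (480x640x3 uint8, blue, green, red); there is no depth.
- cams.camera_model(name): a dict with "fx", "fy", "cx", "cy" (pixels), "R" (3x3) and "t" (3): a world point X has camera coordinates R X + t. Camera axes: x right, y down, z forward; pixel columns grow to the right and rows downward; lengths in m; the calibration is good to about 2 mm. A picture is of the moment at which its call begins. camera_model takes no time and is no camera call.
- bot.close_job(): hands the job in, once; it reports no verdict.
The state is a dict: "t": time; "joint_pos": joint angles; "qd": joint speeds; "effort": joint torques, N m; "tool_pos": TCP position; "eef_rot": TCP orientation; "wrist_force": force on the tool from outside, world axes, zero at the start; "torque": the same for the moment, N m; "width": opening from 0.0 (shut) to 1.0 (fully open).
Only numpy, scipy, OpenCV 4.12 (cv2) and the standard library are available. Lean on these libraries where they do the work, as an engineer would, in place of code of your own. Each camera call takes 0.05 s, during which the arm holds its last target. There are 200 camera calls.

## Working session

There is one attempt and no reset: what is moved stays moved. The work goes in short steps, Python scripts to look and compute and a shell command to move; the robot and the scene stay as the last step left them, time stands still between calls to the robot, and variables do not carry over. Pictures are saved under pics/ and viewed, about 8 in all and at most 12, crops included, and the job is handed in when it is done.

```bash
ls; mkdir -p pics
python3 - <<'E'
from plant import bot,cams
import cv2
s=bot.state(); print(s['t'],s['tool_pos'],s['eef_rot'],s['width'],s['wrist_force'])
for n in('side','top'):
    cv2.imwrite(f'pics/{n}0.png',cams.get_image(n)); m=cams.camera_model(n); print(n,m)
E
```

```text
pics
0.0 [0.2030639  0.5639042  0.22982635] [ 8.18208385e-01  5.74921085e-01 -7.78860549e-04  4.21252774e-04] 0.9989969317216608 [0.13323956 0.15607488 0.55656982]
side {'fx': 452.3093730718089, 'fy': 452.3093730718089, 'cx': 314.3463687397615, 'cy': 240.3860736400788, 'R': array([[ 0.97016564, -0.24208375,  0.01319459],
       [-0.17636314, -0.74203651, -0.64674404],
       [ 0.16635709,  0.62512181, -0.76259297]]), 't': array([-0.46078443,  0.16590027,  0.8275963 ])}
top {'fx': 486.54334694419737, 'fy': 486.54334694419737, 'cx': 315.2767177669536, 'cy': 237.8446523703557, 'R': array([[ 0.01020988, -0.99994551, -0.00217607],
       [-0.98419872, -0.00966434, -0.17680353],
       [ 0.17677286,  0.00394683, -0.98424376]]), 't': array([0.02020442, 0.51661886, 0.85371627])}
```

View pics/side0.png

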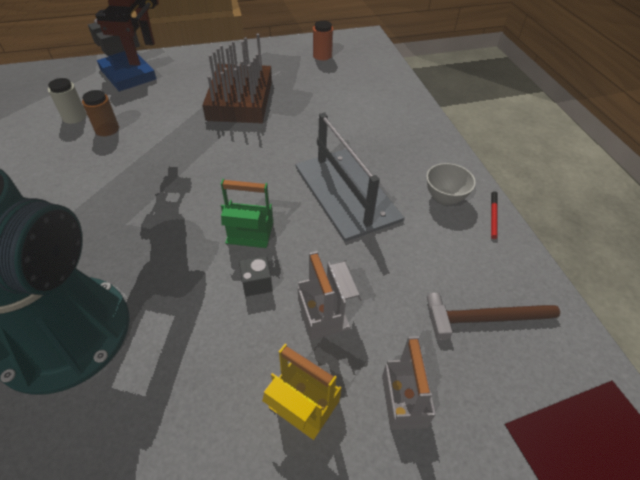

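View pics/top0.png

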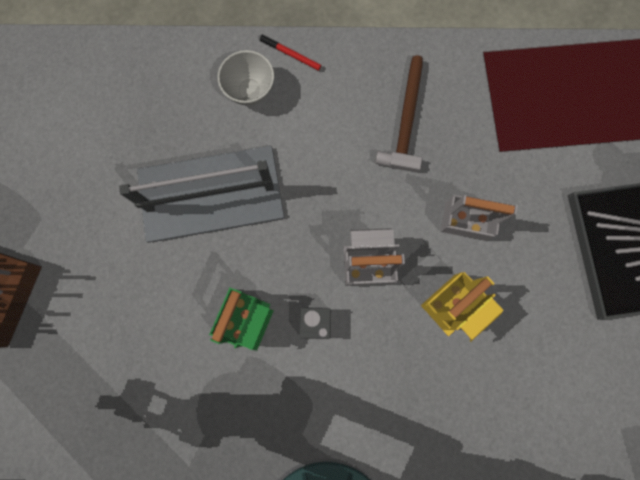

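The side and top views show two steel caddies. One is at side (320,285) / top (375,258) with a grey lip plate. The other is at side (410,380) / top (480,215) with no lip visible. Green at top (240,320) and yellow at top (465,305) are decoys. The stand is at top (200,190) / side (350,180). My choice is the one at top (375,258), and I'll check it in a close crop.

Run:
```python
import cv2,numpy as np
s=cv2.imread('pics/side0.png');t=cv2.imread('pics/top0.png')
def c(i,x,y,w,h): return cv2.resize(i[y:y+h,x:x+w],(400,300),interpolation=cv2.INTER_CUBIC)
cv2.imwrite('pics/c0.png',np.vstack([np.hstack([c(s,280,240,100,75+20),c(t,335,215,100,75)]),np.hstack([c(s,290,100,160,120),c(t,110,120,200,150)])]))
for n,i in(('s',s),('t',t)):
    h=cv2.cvtColor(i,cv2.COLOR_BGR2HSV); m=cv2.inRange(h,(5,110,90),(16,255,255))
    for k in cv2.findContours(m,0,2)[0]:
        if cv2.contourArea(k)>60: print(n,cv2.minAreaRect(k))
```

```text
s ((306.15380859375, 365.26922607421875), (55.47002029418945, 11.371354103088379), 33.690067291259766)
s ((418.3653564453125, 365.826904296875), (55.10863494873047, 10.198039054870605), 78.69007110595703)
s ((320.5, 273.0), (40.37919616699219, 8.66104507446289), 69.44395446777344)
s ((242.96534729003906, 185.34652709960938), (40.199501037597656, 7.4627790451049805), 5.710592269897461)
s ((319.5, 42.5), (33.0, 15.0), 90.0)
s ((339.02069091796875, 3.248276710510254), (8.138458251953125, 49.82728958129883), 85.2363510131836)
t ((225.5049591064453, 315.95050048828125), (9.125093460083008, 51.47811508178711), 24.145544052124023)
t ((468.5223693847656, 295.44085693359375), (14.469975471496582, 48.327457427978516), 47.290611267089844)
t ((376.4730224609375, 261.00146484375), (10.525175094604492, 49.19844055175781), 86.90594482421875)
t ((489.55767822265625, 205.21153259277344), (48.636802673339844, 8.04076099395752), 11.309932708740234)
```

View pics/c0.png

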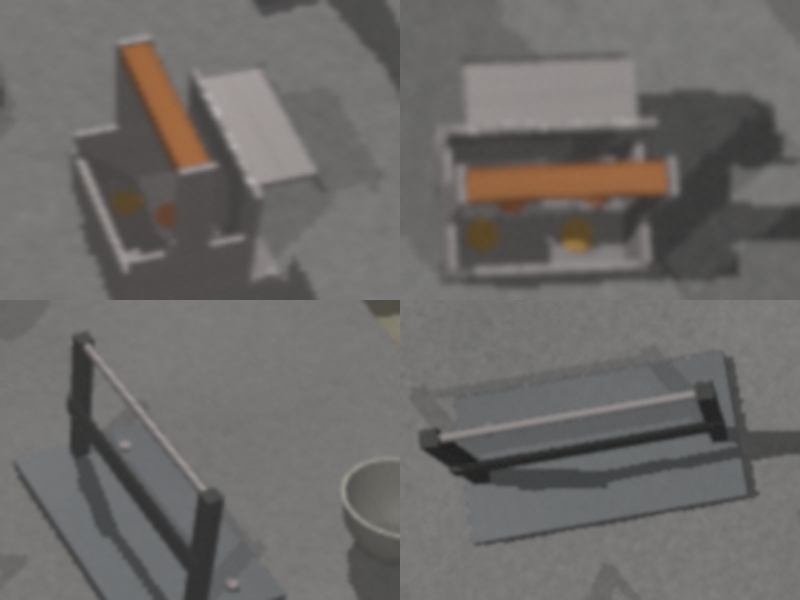

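```bash
cat > h.py <<'E'
import numpy as np
from plant import bot,cams
def ray(n,u,v):
    m=cams.camera_model(n);R=np.array(m['R']);d=R.T@[(u-m['cx'])/m['fx'],(v-m['cy'])/m['fy'],1]
    return -R.T@m['t'],d/np.linalg.norm(d)
def plane(n,u,v,z):
    o,d=ray(n,u,v);return o+d*(z-o[2])/d[2]
def tri(a,b):
    o,d=ray('side',*a);p,e=ray('top',*b)
    k=np.linalg.lstsq(np.c_[d,-e],p-o,rcond=None)[0]
    A,B=o+k[0]*d,p+k[1]*e;return (A+B)/2,np.linalg.norm(A-B)
def proj(n,X):
    m=cams.camera_model(n);c=np.array(m['R'])@X+m['t'];return c[:2]/c[2]*m['fx']+[m['cx'],m['cy']]
E
python3 - <<'E'
from h import *
np.set_printoptions(precision=4,suppress=True)
print('handle',tri((320.5,273),(376.7,260.3)),plane('top',376.7,260.3,.137),plane('side',320.5,273,.137))
a=plane('top',351.75,261,.137);b=plane('top',402,259.6,.137);print(a,b,np.linalg.norm(a-b),'yaw of -x along?',np.degrees(np.arctan2(*(a-b)[:2])))
for z in(.1,): print('lip corners',*[plane('top',335+(x-400)/4,215+y/4,z) for x,y in((463,65),(634,58),(465,125),(637,120))])
L=tri((325.2,117.2),(130,188.5));R=tri((372,176),(259,168.5));print('rail',L,R)
a=plane('top',130,188.5,.142);b=plane('top',259,168.5,.142);print(a,b,(a+b)/2,np.linalg.norm(a-b),np.degrees(np.arctan2(*(a-b)[:2])))
a=plane('side',325.2,117.2,.142);b=plane('side',372,176,.142);print(a,b,(a+b)/2,np.linalg.norm(a-b))
s=bot.state();from scipy.spatial.transform import Rotation as Ro
print(Ro.from_quat(s['eef_rot']).as_matrix(),s['t'])
E
```

```text
handle (array([ 0.4642, -0.0768,  0.1339]), np.float64(0.0006036900406879515)) [ 0.4635 -0.0764  0.137 ] [ 0.4639 -0.0791  0.137 ]
[ 0.4619 -0.0354  0.137 ] [ 0.4651 -0.1181  0.137 ] 0.08273736151126454 yaw of -x along? -2.176027385871607
lip corners [ 0.519  -0.0365  0.1   ] [ 0.5228 -0.1109  0.1   ] [ 0.4925 -0.0373  0.1   ] [ 0.4955 -0.1117  0.1   ]
rail (array([0.5813, 0.3368, 0.143 ]), np.float64(0.002317400031047754)) (array([0.6186, 0.1208, 0.1454]), np.float64(0.004263415884477353))
[0.5804 0.3373 0.142 ] [0.6175 0.1215 0.142 ] [0.5989 0.2294 0.142 ] 0.218988123370777 -9.755307566444436
[0.5829 0.3385 0.142 ] [0.6225 0.1247 0.142 ] [0.6027 0.2316 0.142 ] 0.21749752525390526
[[ 0.3389  0.9408 -0.0007]
 [ 0.9408 -0.3389 -0.0015]
 [-0.0017 -0.0002 -1.    ]] 0.1
```

Choice confirmed: the crop shows a broad lip plate behind the high back at top (375,258). The handle centre is at about (0.464,-0.078) with yaw 2.2°. The rail middle is at about (0.600,0.230) with yaw 9.8°. The lengths check out: 83 against 84 mm for the handle and 219 against 218 mm for the rail.

```bash
cat >> h.py <<'E'
from scipy.spatial.transform import Rotation as Ro
def plan(tgt,yaw,n):
    """print the per-row tool-frame shift (cm) and twist for n equal world steps to TCP tgt, tool-x heading yaw deg"""
    s=bot.state();M=Ro.from_quat(s['eef_rot']).as_matrix();p=np.array(s['tool_pos'])
    y0=np.degrees(np.arctan2(M[1,0],M[0,0]));tw=np.radians(y0-yaw)/n
    D=(np.array(tgt)-p)/n*100
    print('t',s['t'],'p',p.round(4),'yaw',y0.round(2),'tilt',np.degrees(np.arccos(-M[2,2])).round(2),'w',round(s['width']*88,1),'F',np.round(s['wrist_force'],1))
    for i in range(n):
        print((Ro.from_rotvec([0,0,tw*i]).inv().as_matrix()@M.T@D).round(2).tolist(),round(tw,3))
E
python3 -c "
from h import *
plan([.43,.17,.23],2.2,10)"
```

```text
t 0.1 p [0.2031 0.5639 0.2299] yaw 70.19 tilt 0.1 w 88.1 F [-0.4 -0.3 -0.1]
[-2.94, 3.47, 0.0] 0.119
[-2.51, 3.79, 0.0] 0.119
[-2.04, 4.06, 0.0] 0.119
[-1.54, 4.28, 0.0] 0.119
[-1.03, 4.43, 0.0] 0.119
[-0.5, 4.52, 0.0] 0.119
[0.04, 4.55, 0.0] 0.119
[0.58, 4.51, 0.0] 0.119
[1.11, 4.41, 0.0] 0.119
[1.62, 4.25, 0.0] 0.119
```

```bash
python3 -m handwheel '[-2.9,3.5,0,0.12,0, -2.5,3.8,0,0.12,0, -2.0,4.1,0,0.12,0, -1.5,4.3,0,0.12,0, -1.0,4.4,0,0.12,0, -0.5,4.5,0,0.12,0, 0,4.5,0,0.12,0, 0.6,4.5,0,0.12,0, 1.1,4.4,0,0.12,0, 1.6,4.3,0,0.12,0]'
python3 -c "
from h import *
plan([.464,-.0775,.20],2.2,6)"
```

```text
t: 1.1
tool_pos: [0.4246, 0.156, 0.2269]
eef_rot: [1.0, -0.006, -0.001, 0.001]
wrist_force: [0.9, -0.1, 0.2]
width: 1.002
t 1.1 p [0.4246 0.156  0.2269] yaw -0.67 tilt 0.18 w 88.2 F [ 0.9 -0.1  0.2]
[0.7, 3.88, 0.45] -0.008
[0.67, 3.89, 0.45] -0.008
[0.64, 3.89, 0.45] -0.008
[0.61, 3.9, 0.45] -0.008
[0.57, 3.9, 0.45] -0.008
[0.54, 3.91, 0.45] -0.008
```

```bash
python3 -m handwheel '[0.7,3.9,0.4,-0.01,0, 0.7,3.9,0.4,-0.01,0, 0.6,3.9,0.4,-0.01,0, 0.6,3.9,0.4,-0.01,0, 0.6,3.9,0.4,-0.01,0, 0.5,3.9,0.4,-0.01,0, 0,0,1.5,0,0, 0,0,1.5,0,0, 0,0,1.0,0,0, 0,0,0,0,0]'
python3 -c "
from h import *
import cv2
cv2.imwrite('pics/t2.png',cv2.resize(cams.get_image('top')[180:330,280:480],(400,300)))
cv2.imwrite('pics/s2.png',cv2.resize(cams.get_image('side')[180:360,220:460],(400,300)))
plan([.464,-.0775,.119],2.2,3)
a=cv2.imread('pics/t2.png');b=cv2.imread('pics/s2.png');cv2.imwrite('pics/ts2.png',np.hstack([a,b]))"
```

```text
t: 2.1
tool_pos: [0.4664, -0.0949, 0.16]
eef_rot: [1.0, 0.018, -0.0, 0.001]
wrist_force: [-0.5, 0.2, 0.2]
width: 0.997
t 2.2 p [ 0.4674 -0.0949  0.1612] yaw 2.15 tilt 0.18 w 88.0 F [0.3 0.8 0.8]
[-0.09, -0.59, 1.41] -0.0
[-0.09, -0.59, 1.41] -0.0
[-0.09, -0.59, 1.41] -0.0
```

View pics/ts2.png

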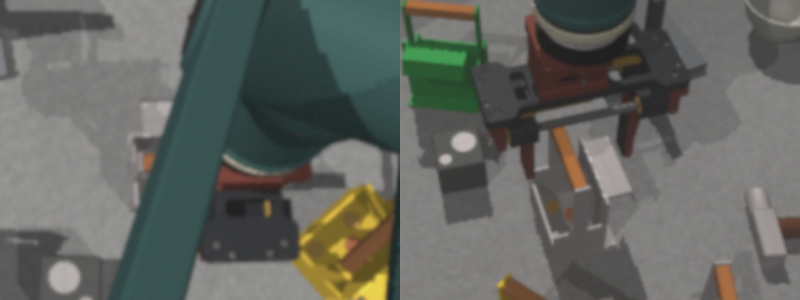

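The side view shows the jaws straddling the handle, which sits at crop (568,158), and nothing is in the way of going down.

```bash
python3 -m handwheel '[-0.1,-0.6,1.3,0,0, -0.1,-0.6,1.3,0,0, -0.1,-0.5,0.9,0,0, 0,0,0.4,0,60, 0,0,0,0,255, 0,0,0,0,255, 0,0,0,0,255, 0,0,0,0,255, 0,0,0,0,255, 0,0,0,0,255]' 15
python3 -c "
from h import *
plan([.464,-.0775,.119],2.2,1)"
```

```text
t: 3.2
tool_pos: [0.4682, -0.0775, 0.126]
eef_rot: [1.0, 0.021, 0.005, 0.003]
wrist_force: [0.0, -0.2, -0.0]
width: 0.404
t 3.2 p [ 0.4682 -0.0775  0.126 ] yaw 2.36 tilt 0.71 w 35.6 F [ 0.  -0.2 -0. ]
[-0.43, -0.03, 0.7] 0.003
```

```bash
python3 -m handwheel '[-0.2,0,0.7,0,255, -0.2,0,0.1,0,255, 0,0,0,0,255, 0,0,0,0,255, 0,0,0,0,255, 0,0,0,0,255, 0,0,-0.5,0,255, 0,0,-1.5,0,255, 0,0,-2,0,255, 0,0,-1,0,255]' 15
python3 -c "
from h import *
plan([.464,-.0775,.119],2.2,1)"
```

```text
t: 4.2
tool_pos: [0.4594, -0.0764, 0.1661]
eef_rot: [1.0, 0.02, 0.001, 0.002]
wrist_force: [-0.7, -0.2, -4.0]
width: 0.16
t 4.2 p [ 0.4594 -0.0764  0.1661] yaw 2.34 tilt 0.2 w 14.1 F [-0.7 -0.2 -4. ]
[0.45, 0.12, 4.71] 0.002
```

```bash
python3 -c "
from h import *
print(plane('top',240,320,.05)); plan([.49,.211,.192],9.8,8)"
```

```text
[0.36516799 0.15838735 0.05      ]
t 4.2 p [ 0.4594 -0.0764  0.1661] yaw 2.34 tilt 0.2 w 14.1 F [-0.7 -0.2 -4. ]
[0.53, -3.57, -0.34] -0.016
[0.59, -3.56, -0.34] -0.016
[0.65, -3.55, -0.34] -0.016
[0.7, -3.54, -0.34] -0.016
[0.76, -3.53, -0.34] -0.016
[0.82, -3.52, -0.34] -0.016
[0.88, -3.5, -0.34] -0.016
[0.93, -3.49, -0.34] -0.016
```

```bash
python3 -m handwheel '[0.5,-2,-0.6,-0.016,255, 0.6,-3.5,-0.6,-0.016,255, 0.6,-3.5,-0.6,-0.016,255, 0.7,-3.5,-0.3,-0.016,255, 0.7,-3.5,-0.3,-0.016,255, 0.8,-3.5,-0.2,-0.016,255, 0.9,-3.5,0,-0.016,255, 0.5,-2.5,0,-0.016,255, 0,-1,0,0,255, 0,0,0,0,255]'
python3 -c "
from h import *
import cv2
plan([.49,.211,.192],9.8,1)
cv2.imwrite('pics/t3.png',cams.get_image('top'));cv2.imwrite('pics/s3.png',cams.get_image('side'))
a=cv2.resize(cv2.imread('pics/t3.png')[120:300,110:350],(400,300));b=cv2.resize(cv2.imread('pics/s3.png')[80:290,180:460],(400,300));cv2.imwrite('pics/ts3.png',np.hstack([a,b]))"
```

```text
t: 5.2
tool_pos: [0.4829, 0.2014, 0.1908]
eef_rot: [0.996, 0.086, -0.002, 0.002]
wrist_force: [0.2, -1.2, -4.7]
width: 0.157
t 5.2 p [0.4829 0.2014 0.1908] yaw 9.81 tilt 0.34 w 13.8 F [ 0.2 -1.2 -4.7]
[0.86, -0.82, -0.13] 0.0
```

View pics/ts3.png

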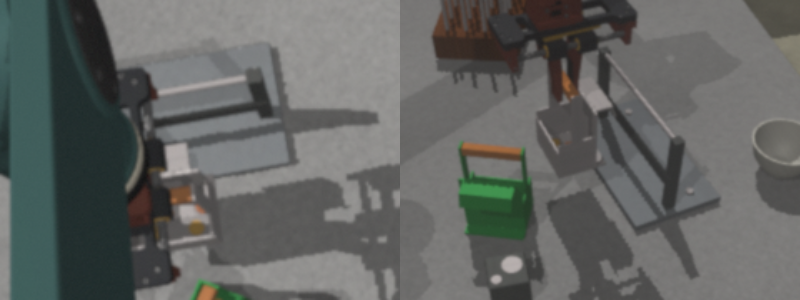

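Run:
```python
from h import *
np.set_printoptions(precision=4,suppress=True)
print(tri((327.7,154.9),(224,205.8)))
c,s_=np.cos(np.radians(9.8)),np.sin(np.radians(9.8));X=np.array([c,s_,0]);Y=np.array([-s_,c,0]);Z=np.array([0,0,1])
p=np.array(bot.state()['tool_pos'])+.011*Z
w=lambda x,y,z:p+X*x/1e3+Y*y/1e3+Z*(z-130)/1e3
for q in((58,-37,100),(30,-37,100),(45,-45,0),(-30,-45,60)): print(q,w(*q),proj('side',w(*q)),proj('top',w(*q)))
import cv2
a=cv2.resize(cv2.imread('pics/s3.png')[120:210,240:360],(800,600),interpolation=cv2.INTER_CUBIC)
for q in((58,-37,100),(30,-37,100),(58,37,100),(46,-45,0),(-30,-45,60),(0,-42,137)):
    u=(proj('side',w(*q))-[240,120])*800/120;cv2.circle(a,tuple(int(v) for v in u),5,(0,0,255),1)
cv2.imwrite('pics/c3.png',a)
```

```text
(array([0.5436, 0.1719, 0.1726]), np.float64(0.0017394340997745554))
(58, -37, 100) [0.5466 0.1733 0.1719] [329.3962 154.4261] [223.2456 204.6211]
(30, -37, 100) [0.519  0.1685 0.1719] [316.4811 157.9723] [225.4735 221.4452]
(45, -45, 0) [0.5351 0.1632 0.0719] [323.6493 195.3072] [238.9919 224.3576]
(-30, -45, 60) [0.4612 0.1505 0.1319] [290.1677 183.7814] [239.3326 260.7259]
```

View pics/c3.png

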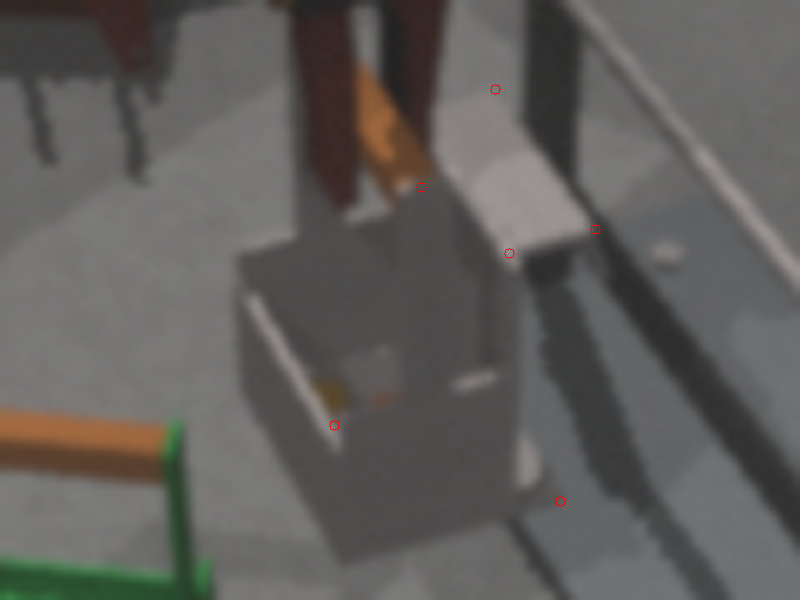

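Projecting the bin model from the TCP matches the picture to a few mm, with the bin perhaps 2–3 mm lower in the jaws. Next I move in near the bar.

```bash
python3 -m handwheel '[0.5,0,-0.2,0,255, 1.0,0,-0.1,0,255, 1.0,0,0,0,255, 1.0,0,0,0,255, 0.8,0,0,0,255, 0.5,0,0,0,255, 0,0,0,0,255, 0,0,0,0,255, 0,0,0,0,255, 0,0,0,0,255]'
python3 -c "
from h import *
import cv2
plan([.533,.209,.194],9.8,1)
cv2.imwrite('pics/s4.png',cams.get_image('side'))
a=cv2.resize(cv2.imread('pics/s4.png')[100:220,250:410],(800,600),interpolation=cv2.INTER_CUBIC);cv2.imwrite('pics/c4.png',a)"
```

```text
t: 6.3
tool_pos: [0.5356, 0.2036, 0.1933]
eef_rot: [0.997, 0.082, -0.002, 0.004]
wrist_force: [0.7, 0.0, -4.5]
width: 0.158
t 6.3 p [0.5356 0.2036 0.1933] yaw 9.38 tilt 0.49 w 13.9 F [ 0.7  0.  -4.5]
[-0.17, -0.58, -0.08] -0.007
```

View pics/c4.png

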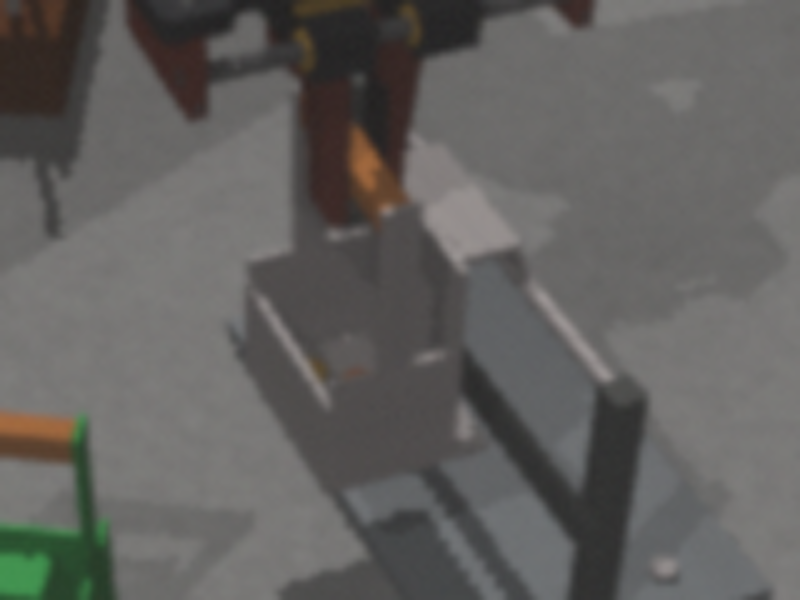

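The lip is still short of the rail. The foot at crop (465,420) is in front of the bar and within the bar's height range. I'll push forward slowly, so that the foot meets the bar and swings back.

```bash
python3 -m handwheel '[0.4,0,0,-0.01,255, 0.4,0,0,0,255, 0.4,0,0,0,255, 0.4,0,0,0,255, 0.4,0,0,0,255, 0.2,0,0,0,255, 0,0,0,0,255, 0,0,0,0,255, 0,0,0,0,255, 0,0,0,0,255]' 12
python3 -c "
from h import *
plan([.533,.209,.194],9.8,1);s=bot.state();print(np.round(s['torque'],2))
print((np.array(s['tool_pos'])-[.601,.23,.144])@np.array([[.985,-.17,0],[.17,.985,0],[0,0,1]]).T.T if 0 else np.array([[.985,.17,0],[-.17,.985,0],[0,0,1]])@(np.array(s['tool_pos'])-[.601,.23,.144]))"
```

```text
t: 7.35
tool_pos: [0.5565, 0.2074, 0.1925]
eef_rot: [0.996, 0.088, -0.005, 0.004]
wrist_force: [-1.6, -0.1, -3.6]
width: 0.163
t 7.35 p [0.5565 0.2074 0.1925] yaw 10.04 tilt 0.7 w 14.3 F [-1.6 -0.1 -3.6]
[-2.28, -0.56, -0.13] 0.004
[-0.08  0.39  0.08]
[-0.04771196 -0.01467934  0.04854483]
```

```bash
python3 -m handwheel '[0,0,0,0,255, 0,0,0,0,255, 0.3,0,0,0,255, 0.3,0,0.1,0,255, 0.3,0,0.1,0,255, 0,0,0,0,255, 0,0,0,0,255, 0,0,0,0,255, 0,0,0,0,255, 0,0,0,0,255]' 8
python3 -c "
from h import *
import cv2
plan([.533,.209,.194],9.8,1);s=bot.state();print(np.round(s['torque'],2))
print(np.array([[.985,.17,0],[-.17,.985,0],[0,0,1]])@(np.array(s['tool_pos'])-[.601,.23,.144]))
cv2.imwrite('pics/s5.png',cams.get_image('side'))
a=cv2.resize(cv2.imread('pics/s5.png')[100:220,250:410],(800,600),interpolation=cv2.INTER_CUBIC);cv2.imwrite('pics/c5.png',a)"
```

```text
t: 8.35
tool_pos: [0.5665, 0.2092, 0.1904]
eef_rot: [0.996, 0.087, -0.004, 0.004]
wrist_force: [-1.1, 0.6, -3.5]
width: 0.171
t 8.35 p [0.5665 0.2092 0.1904] yaw 10.03 tilt 0.65 w 15.0 F [-1.1  0.6 -3.5]
[-3.3, -0.56, -0.34] 0.004
[-0.13  0.35  0.02]
[-0.03752787 -0.01464248  0.04639627]
```

View pics/c5.png

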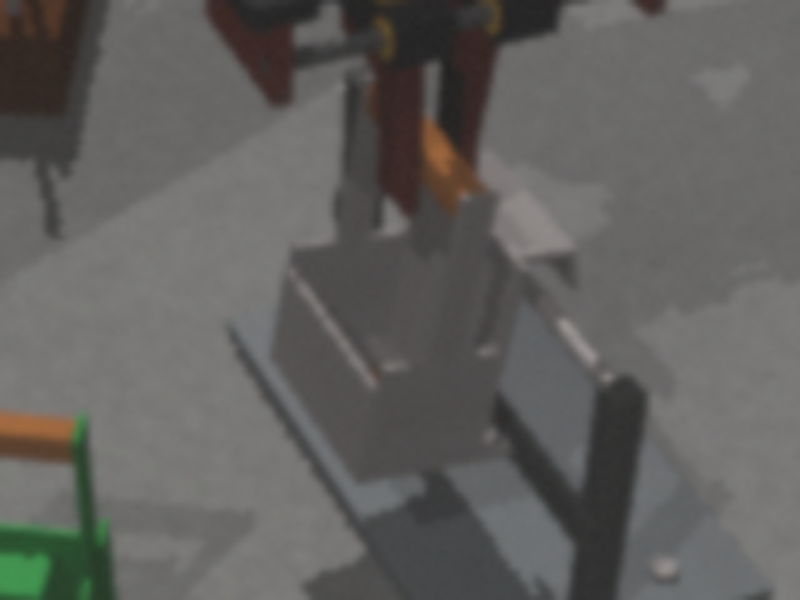

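The side view shows the bin tilted foot-out, with the lip over and past the rail at crop (560,260). The foot is pressed on the front of the bar at crop (490,430). I'll lower it so that the foot slides down the bar and the lip lands on the rail.

```bash
python3 -m handwheel '[0,0,0.3,0,255, 0,0,0.3,0,255, 0,0,0.3,0,255, 0,0,0.2,0,255, 0,0,0.2,0,255, 0,0,0.1,0,255, 0,0,0,0,255, 0,0,0,0,255, 0,0,0,0,255, 0,0,0,0,255]' 8
python3 -c "
from h import *
import cv2
plan([.533,.209,.194],9.8,1);s=bot.state();print(np.round(s['torque'],2))
print(np.array([[.985,.17,0],[-.17,.985,0],[0,0,1]])@(np.array(s['tool_pos'])-[.601,.23,.144]))
cv2.imwrite('pics/s6.png',cams.get_image('side'))
a=cv2.resize(cv2.imread('pics/s6.png')[100:220,250:410],(800,600),interpolation=cv2.INTER_CUBIC);cv2.imwrite('pics/c6.png',a)"
```

```text
t: 9.4
tool_pos: [0.5672, 0.2092, 0.1752]
eef_rot: [0.996, 0.087, -0.003, 0.004]
wrist_force: [-0.3, 0.2, -4.4]
width: 0.161
t 9.4 p [0.5672 0.2092 0.1752] yaw 10.03 tilt 0.58 w 14.2 F [-0.3  0.2 -4.4]
[-3.38, -0.56, -1.86] 0.004
[-0.1   0.22  0.02]
[-0.03686302 -0.01470976  0.03118756]
```

View pics/c6.png

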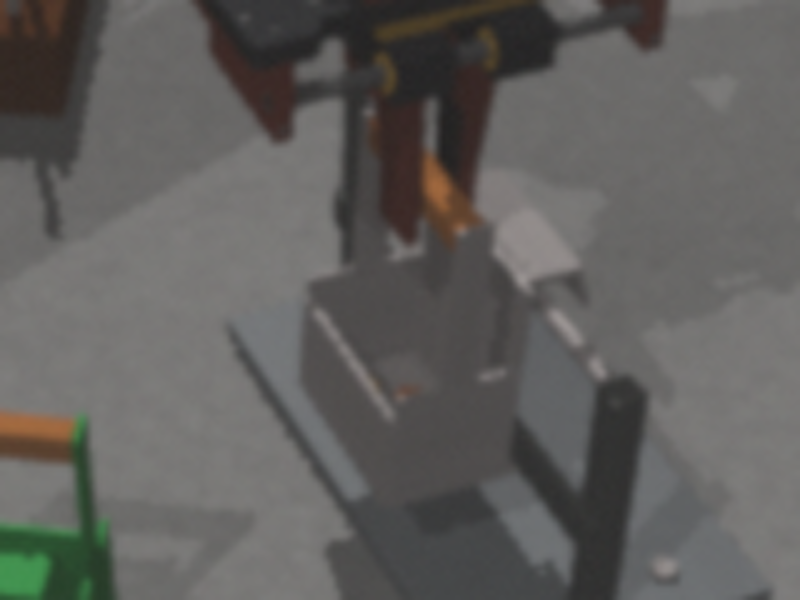

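The foot has passed below the bar and the bin is nearly upright. The lip is a few mm above the rail. I'll set it down with a 5 mm back-off, which gives P.x = -42.

```bash
python3 -m handwheel '[-0.2,0,0,0,255, -0.2,0,0.1,0,255, 0,0,0.2,0,255, 0,0,0.2,0,255, 0,0,0.2,0,255, 0,0,0.1,0,255, 0,0,0,0,255, 0,0,0,0,255, 0,0,0,0,255, 0,0,0,0,255]' 8
python3 -c "
from h import *
plan([.533,.209,.194],9.8,1);s=bot.state();print(np.round(s['torque'],2))
print(np.array([[.985,.17,0],[-.17,.985,0],[0,0,1]])@(np.array(s['tool_pos'])-[.601,.23,.144]))"
```

```text
t: 10.45
tool_pos: [0.5636, 0.2083, 0.1683]
eef_rot: [0.996, 0.088, -0.002, 0.004]
wrist_force: [-0.7, -0.4, -1.5]
width: 0.161
t 10.45 p [0.5636 0.2083 0.1683] yaw 10.05 tilt 0.52 w 14.2 F [-0.7 -0.4 -1.5]
[-3.01, -0.59, -2.56] 0.004
[-0.13  0.29  0.02]
[-0.04055568 -0.01504082  0.02425011]
```

The rail now carries most of the weight (4.4 N down to 1.5 N) at the expected height. I'll release and rise.

```bash
python3 -m handwheel '[0,0,0.1,0,255, 0,0,0.1,0,255, 0,0,0,0,230, 0,0,0,0,210, 0,0,0,0,180, 0,0,0,0,150, 0,0,0,0,140, 0,0,0,0,140, 0,0,0,0,140, 0,0,0,0,140]' 8
python3 -c "
from h import *
import cv2
plan([.533,.209,.194],9.8,1)
cv2.imwrite('pics/s7.png',cams.get_image('side'))
a=cv2.resize(cv2.imread('pics/s7.png')[100:220,250:410],(800,600),interpolation=cv2.INTER_CUBIC);cv2.imwrite('pics/c7.png',a)"
```

```text
t: 11.45
tool_pos: [0.5663, 0.2088, 0.1693]
eef_rot: [0.996, 0.088, 0.001, 0.004]
wrist_force: [-0.9, -0.0, -0.6]
width: 0.45
t 11.45 p [0.5663 0.2088 0.1693] yaw 10.05 tilt 0.42 w 39.6 F [-0.9 -0.  -0.6]
[-3.27, -0.58, -2.48] 0.004
```

View pics/c7.png

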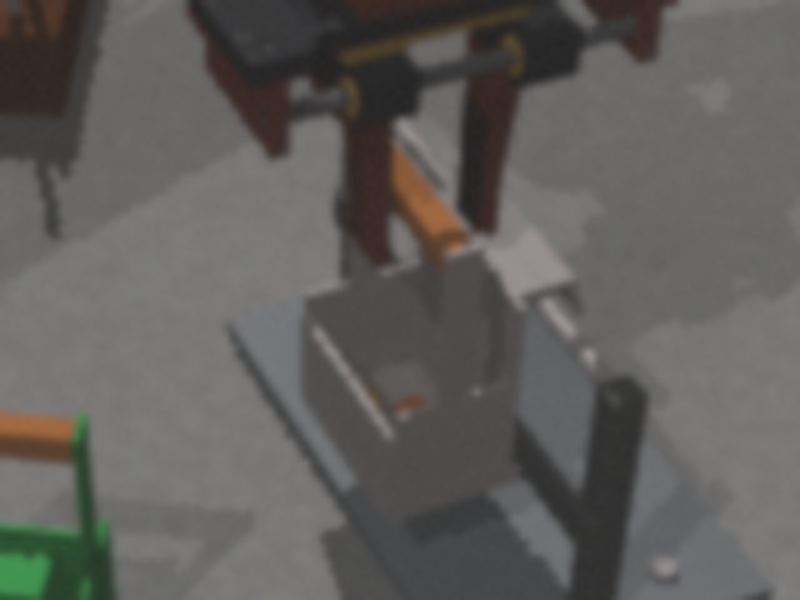

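The bin hangs on the rail and the jaws are open and clear of the handle. Now I go straight up and check.

```bash
python3 -m handwheel '[0,0,-0.5,0,140, 0,0,-1,0,140, 0,0,-2,0,140, 0,0,-3,0,140, -1,0,-3,0,140, -3,0,-2,0,140, -3,0,-1,0,140, -2,0,0,0,140, -0.5,0,0,0,140, 0,0,0,0,140]'
python3 - <<'E'
from h import *
import cv2
np.set_printoptions(precision=4,suppress=True)
plan([.533,.209,.194],9.8,1)
A=cams.get_image('side');B=cams.get_image('top');A2=cams.get_image('side')
print('motion',cv2.absdiff(A,A2)[100:220,250:410].max())
# orange handle & rest
for n,i in(('side',A),('top',B)):
    m=cv2.inRange(cv2.cvtColor(i,cv2.COLOR_BGR2HSV),(5,110,90),(16,255,255))
    for k in cv2.findContours(m,0,2)[0]:
        if cv2.contourArea(k)>60:
            r=cv2.minAreaRect(k);print(n,np.round(r[0],1),np.round(r[1],1),round(r[2],1))
# hanging model: lip on rail, upright, y=-15 mm
c,s=np.cos(np.radians(9.8)),np.sin(np.radians(9.8));X=np.array([c,s,0]);Y=np.array([-s,c,0]);O=np.array([.601,.23,.144])
h=O-.042*X-.015*Y+np.array([0,0,.041]);print('expected handle top',h,proj('side',h),proj('top',h))
a=cv2.resize(A[100:220,250:410],(400,300),interpolation=cv2.INTER_CUBIC);b=cv2.resize(B[130:280,110:310],(400,300),interpolation=cv2.INTER_CUBIC)
cv2.imwrite('pics/c8.png',np.hstack([a,b]))
E
```

```text
t: 12.5
tool_pos: [0.4714, 0.1931, 0.3064]
eef_rot: [0.996, 0.087, 0.005, 0.003]
wrist_force: [0.0, -0.3, -0.7]
width: 0.447
t 12.5 p [0.4714 0.1931 0.3064] yaw 10.03 tilt 0.62 w 39.4 F [ 0.  -0.3 -0.7]
[6.25, -0.57, 11.29] 0.004
motion 13
side [305.8 365.8] [55.5 10.3] 35.0
side [418.2 365.9] [55.2 10. ] 77.9
side [243.  184.5] [40.2  5.9] 5.4
side [331.8 138.1] [28.2  6.6] 52.4
top [225.8 315.9] [ 9.7 51.2] 24.1
top [468.3 295.2] [13.9 48.3] 47.4
top [  9.5 279. ] [ 8. 19.] 90.0
top [489.4 205.5] [48.4  8.6] 11.3
top [208.7 192. ] [ 9.7 32.4] 80.1
top [408.  103.6] [ 8.1 97.1] 10.0
expected handle top [0.5622 0.2081 0.185 ] [332.576  137.3668] [200.2219 192.8459]
```

View pics/c8.png

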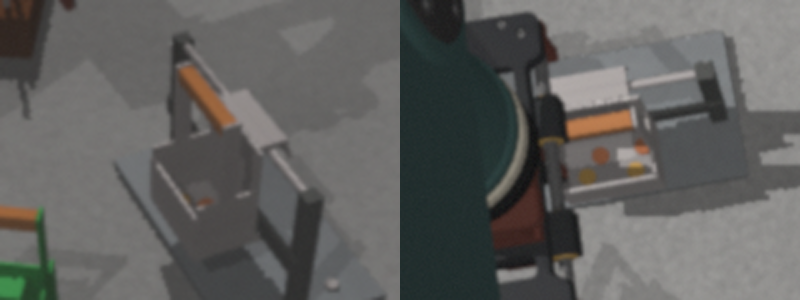

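The bin hangs flat and parallel to the rail. Its handle is within about 1 px of where a correctly hung bin's would be, and the robot is clear.

```bash
python3 -c "
from plant import bot
print(bot.close_job())"
```

```text
the job is handed in; nothing more can be done
None
```

The lipped bin is hanging on the rail and the job is handed in, finished at about 12.6 s of the 35 s allowed. No verdict is reported, so the result below comes from my own last checks.

**How it was done:** The rows have no tool tilt. I held the handle lightly (8–12 N) and pushed the foot against the front of the lower bar, so the bin swung foot-out in the grip with the lip over the rail. I then lowered it until the foot slipped under the bar and the lip sat on the rail, released it and backed off.

**Last checks:**
- **Position:** in the side view the handle is at (331.8, 138.1), against (332.6, 137.4) expected for a bin hung upright about 15 mm from the rail's middle. In the top view the gripper partly hides the handle, so only its row (192.0 against 192.8) and its angle along the rail could be compared; both fit.
- **Rest:** two side pictures in a row differed only by about noise level (13 of 255), so the bin appears to be at rest.
- **Robot:** the TCP was at z = 0.306 m with a wrist force of about 0.7 N, touching nothing.
- **Plain caddy:** it stayed where it was, within 0.3 px.

**Disagreements:** the two views placed the rail about 4 mm apart in x, and the bin sat about 2–3 mm lower in the jaws than the model predicted. The contact moves absorbed both. I did not measure the bin's final tilt directly.

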